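Check the flat-roofed house model against the height limit

ROBOT

A 6-joint arm with a two-finger parallel gripper is mounted at the origin on the work surface. World frame = base frame: x ahead of the robot, y to its left, z up, the work surface at z = 0. Lengths are in m, angles in rad, forces in N, time in s.
With the tool pointing down it reaches from about 0.225 to 0.875 m from the base axis. Payload 3.4 kg.
Tool frame: the origin (TCP) lies at the very end of the fingers, on their centre line; the grasp point (between the pads) lies 19 mm behind it; z points along the fingers, y is the direction in which the jaws open and shut (so a half turn about z gives the same grasp; the last joint's range is limited). The gripper opens to 85 mm and grips with 20 to 120 N. Pads are 22 mm wide; open, the fingers measure 114 mm over their backs; the gripper's body (76 mm by 85 mm) begins 54 mm behind the grasp point. The pads swing forward as they close: fully open they stand 13 mm farther back than shut.
Start: joints at [-1.325, 0.276, 1.505, -0, 1.361, -0.121], TCP at [0.206, -0.537, 0.231] pointing down, gripper open.
Joint ranges: [-2.89, 2.89], [-0.75, 2.08], [0.22, 2.7], [-1.18, 4.32], [0.11, 2.71], [-2.7, 2.7]. Speed limits (rad/s): [2.57, 2.57, 3.14, 3.14, 3.14, 3.14].

INTERFACE

Orientations are given as a unit quaternion [w, x, y, z].
In Python, from rig import telemetry, optics, order gives the robot as it stands.
- The arm moves only by the shell command python3 -m creep 'ROWS' [FORCE]. ROWS is a JSON object of lists of equal length, an entry for each row: "slide": the shift along the world's x, y, z normalised to -1 to 1, where 1 is 0.15 m, a list of three; "twist": the turn, a rotation vector about the world's x, y, z normalised to -1 to 1, where 1 is 360 degrees, a list of three; "fingers": the gripper's target within -1 to 1 (fully open at 1, half-way at 0, shut at -1). A call has 1 to 20 rows; each row is the pose to reach, as a shift and turn from the pose commanded when the call began, turning the shorter way round; what a row does not reach only later rows make up. A row lasts 1/10 s, in which the tool goes at most 50 mm and 8.59 degrees, less where a joint would pass 70% of its speed; a pose out of reach is approached as far as the arm can. A call with a number of a shift or a turn outside -1 to 1 is refused whole. A call with a gripper value outside its range is refused whole. The fingers move at their own pace and stop on an object; FORCE is the grip in N (left out, the last holds). Time passes only in rows, so rows that repeat a pose let the fingers close. It gives the time, the measured TCP pose, the force and the opening at its end, in the units of the state.
- telemetry.get_state(): the state, without advancing time (a new reading comes with each control period).
- optics.get_image(name): name is "scene" or "side" or "wrist"; returns a dict with "img" (480x640x3 uint8, blue, green, red), "depth" (480x640 float32, m along the optical axis (not along the pixel's ray), 0 where there is no reading), "fovy" (degrees; the focal length in pixels is half the picture's height over the tangent of half this angle, whatever the lens; pixels are square), "cx", "cy" (the principal point, pixels), "world_from_camera" (4x4, takes a point from camera to world coordinates). Camera axes: x right, y down, z forward; pixel columns grow to the right and rows downward; lengths in m; the calibration is good to about 2 mm. A picture is of the moment at which its call begins.
- order.sign_off(): hands the job in, once; it reports no verdict.
The state is a dict: "clock": time; "qpos": joint angles; "qd": joint speeds; "effort": joint torques, N m; "position": TCP position; "ee_rot": TCP orientation; "contact_force": force on the tool from outside, world axes, zero at the start; "moment": the same for the moment, N m; "width": finger opening in m.
Only numpy, scipy, OpenCV 4.12 (cv2) and the standard library are available. Lean on these libraries where they do the work, as an engineer would, in place of code of your own. Each camera call takes 0.05 s, during which the arm holds its last target.

TASK

Slide the flat-roofed card house with the small square rooftop room across the table and under the aluminium height-limit bar, until the bar is over the middle of the rooftop room and the house is square to the bar, then leave it there. Keep the house flat on the table and clear of the bar and its posts, and leave the other two house models where they are.

Things in the scene. Friction and masses are not known exactly. Their poses are not given: they have to be found in the camera images.
- house: The house to check: loose card model, 0.3 kg, box 100 mm along x, 130 along y, 46 tall, smooth walls, flat roof, one rooftop room 44 x 44 x 12 mm in its middle (58 tall in all). Origin: centre of underside. Stands left or right of the bar, centre 155-190 mm from it along the gauge's y and near the gauge's x = 0, y axes within 15 deg. Too wide to grip; slides when its end wall is pushed low.
- gauge: Height gauge, fixed: aluminium bar 200 mm long along its x, 12 x 12 mm, underside 66 mm above the table, on round posts 12 mm thick at x = +-94 mm with steel feet 20 (x) by 50 (y) by 6 mm; 172 mm clear between feet. Origin on the table under the bar's middle; the passage runs along y. Flat white line under the bar. The bar points roughly forward from the robot, turned up to 9 deg.
- gable: Another card house, to be left alone: 84 mm along x, 118 along y, steep ridged roof (ridge along y), 87 mm tall, loose. Origin: centre of underside. Stands on the other side of the bar from the house to check, its centre 155 to 190 mm from the bar.
- shed: A smaller card house, to be left alone: about 90 x 112 mm over its single sloping roof, about 62 mm tall, loose. Origin: centre of underside. Stands beyond the far end of the bar.
Not all that is in view belongs to the job. What is shaped like the house but red is not meant. Leave any red look-alike of the gauge alone.

How it is judged:
At the end, for the whole second after the job is handed in: The flat-roofed house stands at rest and flat on the table under the bar, its centre within 18 mm of the bar's centre line and within 40 mm of the middle of the opening, square to the bar within 0.2 rad (11 degrees), touching neither the bar nor the posts (y of house in the frame of gauge between -0.018 and 0.018 m and x of house in the frame of gauge between -0.04 and 0.04 m and angle between the y axis of house and the y axis of gauge, either way round below 0.2 rad and angle between house's own z axis and vertical below 0.06 rad and height (world z) of house below 0.006 m and linear speed of house below 0.01 m/s and contact force between house and gauge below 0.5 N).
It fails at once if the house is lifted more than 15 mm or tipped more than 0.25 rad (height (world z) of house above 0.015 m or angle between house's own z axis and vertical above 0.25 rad).
It fails at once if the house hits the bar, its posts or feet with more than 2 N (contact force between house and gauge above 2 N).
It fails at once if another house model is moved more than 15 mm (distance of any of gable, shed from where it was at the start of the episode above 0.015 m).
It also fails if it takes over 32 s, if anything falls off the work surface, if the arm or the gripper's body presses on something with over 40 N, if the wrist force passes 120 N, or if a joint passes its speed limit or range.

## Working session

There is one attempt and no reset: what is moved stays moved. The work goes in short steps, Python scripts to look and compute and a shell command to move; the robot and the scene stay as the last step left them, time stands still between calls to the robot, and variables do not carry over. Pictures are saved under pics/ and viewed, and the job is handed in when it is done.

```bash
mkdir -p pics; ls
cat > h.py <<'E'
import numpy as np, cv2
from rig import telemetry, optics, order
def grab(n,tag):
    d=optics.get_image(n); cv2.imwrite(f'pics/{tag}.png',d['img']); np.savez(f'pics/{tag}.npz',**{k:np.array(v) for k,v in d.items()}); return d
def pts(d):
    f=240/np.tan(np.radians(float(d['fovy']))/2); v,u=np.mgrid[0:480,0:640]; z=d['depth']
    P=np.stack([(u-d['cx'])/f*z,(v-d['cy'])/f*z,z,np.ones_like(z)],-1)
    return (P@np.array(d['world_from_camera']).T)[...,:3]
E
python3 - <<'E'
from h import *
for n in('scene','side'): d=grab(n,n+'0'); print(n,np.array(d['world_from_camera']).round(3).tolist(),d['fovy'])
print(telemetry.get_state())
E
```

```text
pics
scene [[-0.578, 0.562, -0.592, 1.071], [0.816, 0.414, -0.404, 0.428], [0.018, -0.716, -0.697, 0.754], [0.0, 0.0, 0.0, 1.0]] 54.05582125801243
side [[-0.809, -0.455, 0.372, -0.091], [-0.588, 0.633, -0.504, 0.758], [-0.006, -0.626, -0.779, 1.18], [0.0, 0.0, 0.0, 1.0]] 46.832506990906985
{'clock': 0.1, 'qpos': array([-1.32497320e+00,  2.76554256e-01,  1.50602218e+00,  1.51815281e-05,
        1.36073233e+00, -1.21021466e-01]), 'qd': array([-0.00062821, -0.00200818, -0.00404159,  0.00082665, -0.00075794,
        0.00222995]), 'effort': array([ 4.67049249e-04, -4.17700875e+01, -2.46404350e+01, -3.56285127e-04,
        5.81815621e-03, -1.45447285e-05]), 'position': array([ 0.20610538, -0.53627008,  0.23050716]), 'ee_rot': array([-8.56849070e-04,  9.83225168e-01,  1.82393895e-01, -4.61005882e-05]), 'contact_force': array([0.02164483, 0.69985481, 0.29515679]), 'moment': array([0.00288743, 0.05829167, 0.00856973]), 'width': 0.0852822591298269}
```

View pics/scene0.png

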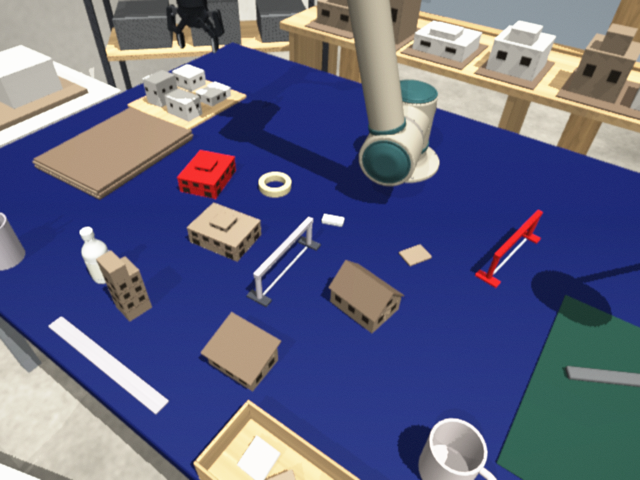

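View pics/side0.png

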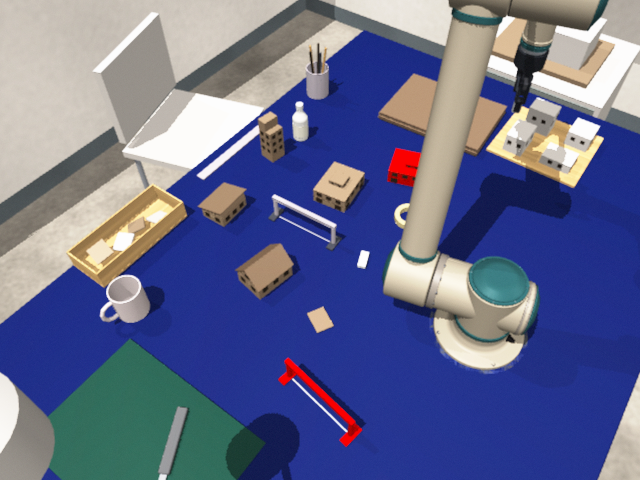

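Candidates for the house in the scene view:
- The card house with the rooftop room at (224,230) matches the description.
- The red look-alike is at (207,173).
- The gable is at (365,294) and the shed at (241,350).

For the gauge, the aluminium one is at (285,260) and the red one at (512,247). I'll check with a crop and measure.

```bash
cat > m.py <<'E'
from h import *
def load(t): return dict(np.load(f'pics/{t}.npz'))
def region(P,d,zr,box):
    x0,x1,y0,y1=box
    m=(P[...,2]>zr[0])&(P[...,2]<zr[1])&(P[...,0]>x0)&(P[...,0]<x1)&(P[...,1]>y0)&(P[...,1]<y1)&(d['depth']>0)
    return m
def rect(q):
    r=cv2.minAreaRect((q[:,:2]*1000).astype(np.float32)); return np.round(r[0],1),np.round(r[1],1),round(r[2],2)
E
python3 - <<'E'
from m import *
for t in('scene0','side0'):
    d=load(t);P=pts(d)
    pix={'scene0':dict(house=(224,215),house2=(205,232),red=(207,160),gable=(365,275),shed=(241,345),barA=(311,224),barB=(259,278),tower=(125,290),bottle=(92,245),ring=(275,184),eraser=(333,220)),
         'side0':dict(house=(340,181),gable=(265,262),shed=(222,200),barA=(276,199),barB=(337,235),tower=(270,122),red=(402,155),ring=(402,210))}[t]
    for k,(u,v) in pix.items(): print(t,k,P[v,u].round(3))
d=cv2.imread('pics/scene0.png')[130:310,160:340]; cv2.imwrite('pics/crop0.png',cv2.resize(d,None,fx=3.3,fy=3.3,interpolation=cv2.INTER_CUBIC))
E
```

```text
scene0 house [ 0.522 -0.183  0.061]
scene0 house2 [ 0.58  -0.186  0.05 ]
scene0 red [ 0.389 -0.365  0.061]
scene0 gable [0.514 0.176 0.089]
scene0 shed [0.754 0.071 0.053]
scene0 barA [ 0.436 -0.004  0.067]
scene0 barB [0.624 0.005 0.067]
scene0 tower [ 0.803 -0.165  0.083]
scene0 bottle [ 0.773 -0.294  0.1  ]
scene0 ring [ 0.3   -0.216 -0.002]
scene0 eraser [ 0.345 -0.003  0.015]
side0 house [ 0.519 -0.163  0.06 ]
side0 gable [0.505 0.185 0.07 ]
side0 shed [0.746 0.081 0.053]
side0 barA [0.614 0.005 0.073]
side0 barB [ 0.441 -0.038  0.   ]
side0 tower [ 0.782 -0.181  0.133]
side0 red [ 0.443 -0.379  0.038]
side0 ring [ 0.337 -0.207  0.017]
```

View pics/crop0.png

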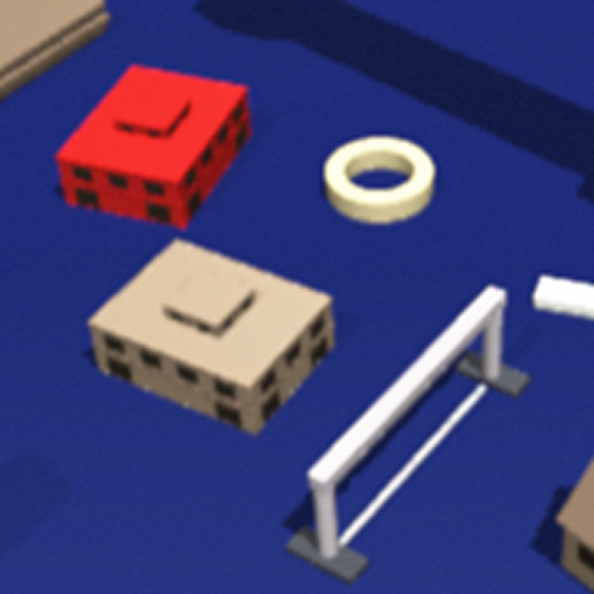

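The crop confirms it: plain card, flat roof and a square rooftop room, about 170 mm from the aluminium bar. Next I'll fit the exact poses.

```bash
cat >> m.py <<'E'
def gauge(d,P):
    m=region(P,d,(.071,.084),(.40,.66,-.04,.04)); return m
def house(d,P,box=(.40,.66,-.30,-.06)):
    m=region(P,d,(.041,.0515),box); r=region(P,d,(.0545,.064),box); return m,r
E
python3 - <<'E'
from m import *
for t in('scene0','side0'):
    d=load(t);P=pts(d)
    g=P[gauge(d,P)]; print(t,'bar',len(g),rect(g))
    m,r=house(d,P); a=P[m|r]; print('house roof',rect(a),'z',np.median(P[m][:,2])); print(' room',rect(P[r]),len(P[r]))
    red=P[region(P,d,(.035,.07),(.3,.6,-.5,-.27))]; print(' red',rect(red))
    ga=P[region(P,d,(.03,.1),(.4,.62,.08,.3))]; print(' gable',rect(ga))
    f=P[region(P,d,(.003,.009),(.4,.66,-.06,.06))]; print(' feet',rect(f))
E
```

```text
scene0 bar 557 (array([529.4,  -4.6]), array([201.4,  14.2]), 3.49)
house roof (array([ 501.3, -201.8]), array([174.3, 174.9]), 8.48) z 0.04716345910424491
 room (array([ 532.3, -176.8]), array([48.3, 46.7]), 9.4) 303
 red (array([ 395.8, -363.4]), array([136.5, 104.1]), 18.68)
 gable (array([512.2, 182.1]), array([120.3,  93.4]), 80.3)
 feet (array([530.3,   0.7]), array([118.2, 259.2]), 89.97)
side0 bar 349 (array([526.3,  -2. ]), array([198.1,  18.2]), 3.85)
house roof (array([ 490. , -199.5]), array([186.6, 182.2]), 7.65) z 0.04536181952099427
 room (array([ 528.4, -172.1]), array([45.4, 49.6]), 7.61) 172
 red (array([ 417. , -352.2]), array([ 79.2, 111. ]), 20.21)
 gable (array([510.1, 185.1]), array([119.9,  94.9]), 80.86)
 feet (array([ 5.302e+02, -4.000e-01]), array([258.7, 119.3]), 0.25)
```

Run:
```python
from m import *
for t in('scene0','side0'):
    d=load(t);P=pts(d)
    m,r=house(d,P); 
    img=d['img'].astype(int); notred=img[...,2]-img[...,0]<110
    k=(m|r)&notred
    n,l,s,c=cv2.connectedComponentsWithStats(k.astype(np.uint8)); i=1+np.argmax(s[1:,4]); a=P[l==i]
    print(t,rect(a),len(a),cv2.boxPoints(cv2.minAreaRect((a[:,:2]*1000).astype(np.float32))).round().tolist())
    red=P[region(P,d,(.01,.07),(.3,.6,-.5,-.2))&(img[...,2]-img[...,0]>110)]; print(' red',rect(red),red.min(0),red.max(0))
```

```text
scene0 (array([ 533. , -177.6]), array([105.2, 135.6]), 7.92) 1847 [[472.0, -118.0], [490.0, -252.0], [595.0, -237.0], [576.0, -103.0]]
 red (array([ 396.9, -363. ]), array([135.5, 103.9]), 18.53) [ 0.31811593 -0.42777631  0.01004862] [ 0.47431486 -0.29336353  0.0632042 ]
side0 (array([ 528.4, -172.2]), array([103.4, 138.3]), 7.8) 1112 [[468.0, -111.0], [487.0, -248.0], [589.0, -234.0], [570.0, -97.0]]
 red (array([ 416.7, -351.8]), array([ 79. , 112.3]), 19.73) [ 0.36269816 -0.41431831  0.01004721] [ 0.46653423 -0.29049976  0.06345713]
```

House: centre about (0.531, -0.175), yaw 7.9°. Gauge: centre (0.528, -0.003), yaw about 3.7°. The plan is to half close the fingers for two contact points, set the jaw axis along the bar, drop in behind the far end wall and push along the gauge's +y.

```bash
python3 -m creep '{"slide":[[0.8,0.57,-0.1],[0.8,0.57,-0.1],[0.8,0.57,-0.1],[0.8,0.57,-0.1],[0.8,0.57,-0.1]],"twist":[[0,0,0.08],[0,0,0.08],[0,0,0.08],[0,0,0.08],[0,0,0.08]],"fingers":[0,0,0,0,0]}' 30
python3 -m creep '{"slide":[[0.8,0.57,-0.1],[0.8,0.57,-0.1],[0.8,0.57,-0.1],[0.8,0.57,-0.1],[0.8,0.57,-0.1],[0.8,0.57,-0.1]],"twist":[[0,0,0.08],[0,0,0.08],[0,0,0.08],[0,0,0.08],[0,0,0.08],[0,0,0.08]],"fingers":[0,0,0,0,0,0]}'
```

```text
clock: 0.6
position: [0.3271, -0.4501, 0.2158]
ee_rot: [-0.001, 0.906, 0.422, -0.0]
contact_force: [-0.1, 0.7, -0.8]
width: 0.0428
clock: 1.2
position: [0.4454, -0.3667, 0.2012]
ee_rot: [-0.0, 0.775, 0.632, -0.0]
contact_force: [0.3, 0.8, 0.1]
width: 0.0427
```

```bash
python3 -m creep '{"slide":[[0.7,0.48,-0.2],[0.7,0.48,-0.4],[0.7,0.48,-0.54],[0.7,0.48,-0.54],[0.7,0.48,-0.54],[0.7,0.48,-0.54]],"twist":[[0,0,0.0425],[0,0,0.0425],[0,0,0.0425],[0,0,0.0425],[0,0,0.0425],[0,0,0.0425]],"fingers":[0,0,0,0,0,0]}'
python3 - <<'E'
from h import *
grab('scene','scene1');grab('wrist','wrist1')
E
```

```text
clock: 1.8
position: [0.5506, -0.2957, 0.1214]
ee_rot: [0.001, 0.683, 0.73, -0.0]
contact_force: [0.1, 0.8, -0.3]
width: 0.043
```

View pics/scene1.png

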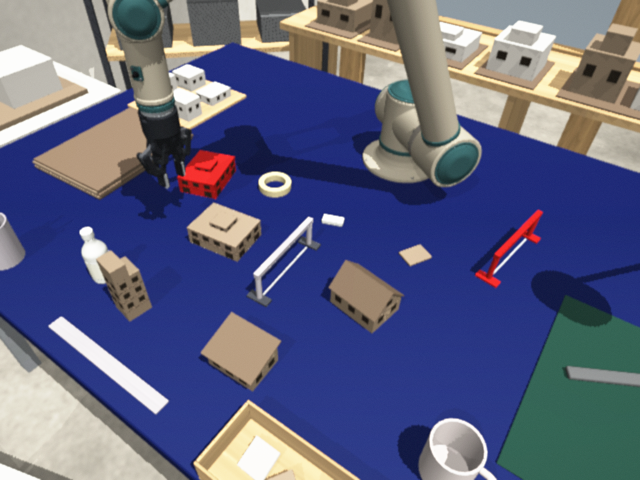

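View pics/wrist1.png

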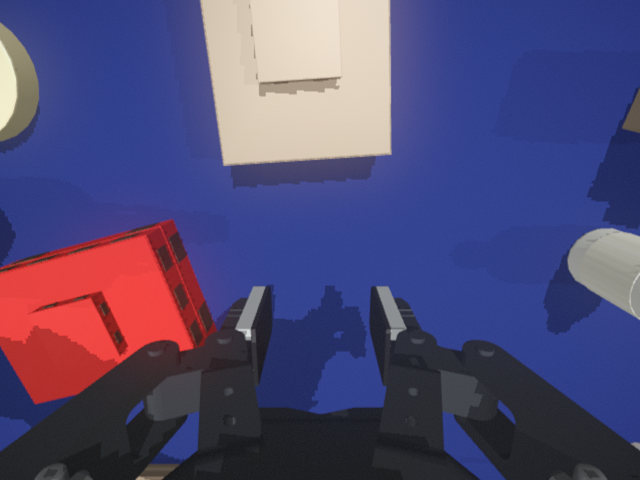

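The wrist view shows the house's end wall at row 160, columns 225–390, ahead of the fingers at columns 255–390. The red house on the left stays clear. Descending slightly forward.

```bash
python3 -m creep '{"slide":[[-0.04,0.12,-0.2],[-0.04,0.12,-0.4],[-0.04,0.12,-0.55],[-0.04,0.12,-0.65],[-0.04,0.12,-0.7],[-0.04,0.12,-0.7]],"twist":[[0,0,0],[0,0,0],[0,0,0],[0,0,0],[0,0,0],[0,0,0]],"fingers":[0,0,0,0,0,0]}'
python3 - <<'E'
from h import *
grab('wrist','wrist2')
E
```

```text
clock: 2.5
position: [0.5447, -0.2765, 0.0155]
ee_rot: [-0.0, 0.683, 0.73, -0.0]
contact_force: [-0.2, 0.2, 0.8]
width: 0.0426
```

View pics/wrist2.png

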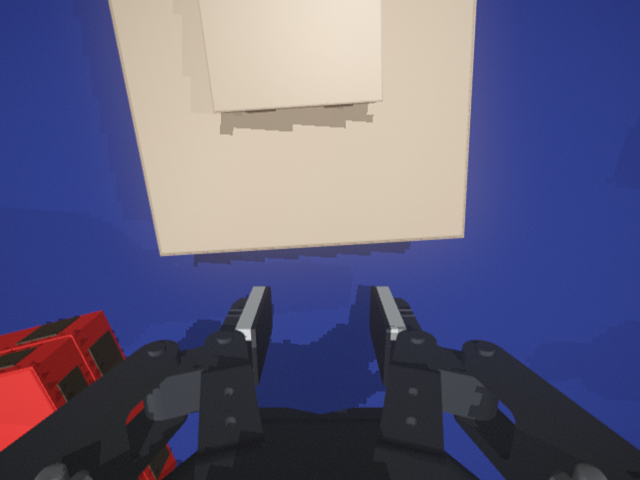

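Clear of everything. First push is about 105 mm along the gauge's y, in small rows.

```bash
python3 -m creep '{"slide":[[0,0.05,0],[-0.01,0.1,0],[-0.01,0.15,0],[-0.01,0.2,0],[-0.02,0.25,0],[-0.02,0.3,0],[-0.02,0.35,0],[-0.03,0.4,0],[-0.03,0.45,0],[-0.03,0.5,0],[-0.04,0.55,0],[-0.04,0.6,0],[-0.04,0.65,0],[-0.05,0.7,0],[-0.05,0.7,0]],"twist":[[0,0,0],[0,0,0],[0,0,0],[0,0,0],[0,0,0],[0,0,0],[0,0,0],[0,0,0],[0,0,0],[0,0,0],[0,0,0],[0,0,0],[0,0,0],[0,0,0],[0,0,0]],"fingers":[0,0,0,0,0,0,0,0,0,0,0,0,0,0,0]}'
cat >> m.py <<'E'
def hfit(t,box=(.40,.66,-.30,.09),n=None):
    d=load(t);P=pts(d);m,r=house(d,P,box);img=d['img'].astype(int);k=((m|r)&(img[...,2]-img[...,0]<110)&(img[...,2]>img[...,0]+12)).astype(np.uint8)
    n,l,s,c=cv2.connectedComponentsWithStats(k); i=1+np.argmax(s[1:,4]); a=P[l==i]
    rm=P[r&(img[...,2]>img[...,0]+12)]
    print(t,'roof',rect(a),len(a),'room',rect(rm),len(rm),'bar',rect(P[gauge(d,P)]))
E
python3 - <<'E'
from m import *
for n in('scene','side','wrist'): grab(n,n+'3')
hfit('scene3');hfit('side3');hfit('wrist3')
E
```

```text
clock: 4.05
position: [0.5369, -0.1691, 0.0151]
ee_rot: [-0.001, 0.682, 0.731, 0.0]
contact_force: [-1.0, -0.3, 0.8]
width: 0.0429
scene3 roof (array([530.2, -96.5]), array([103.9, 135.4]), 3.78) 1926 room (array([529.9, -93.8]), array([49.9, 46.4]), 4.11) 337 bar (array([530.1,  -4.8]), array([200.7,  13.6]), 3.09)
side3 roof (array([527.4, -95.2]), array([102.7, 129.3]), 3.18) 1124 room (array([526.5, -89.8]), array([46.8, 47.1]), 3.27) 181 bar (array([526.1,  -1.8]), array([201.9,  17.9]), 2.93)
wrist3 roof (array([ 530.1, -112.2]), array([101.9,  97.5]), 3.87) 102178 room (array([528.8, -93.8]), array([45.6, 45.3]), 3.77) 30805 bar (array([0., 0.]), array([0., 0.]), 0.0)
```

View pics/scene3.png

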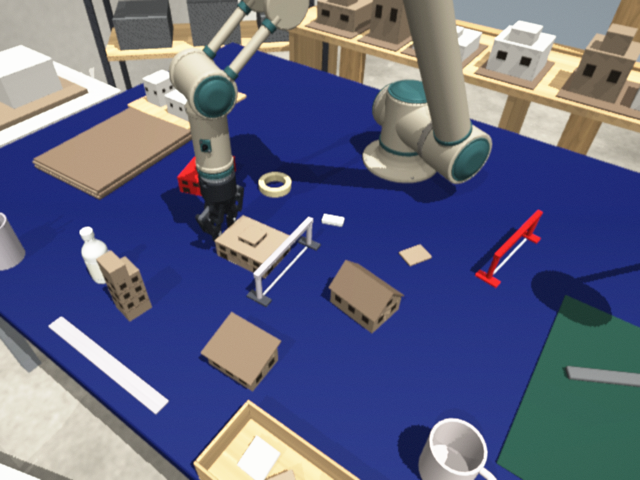

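View pics/wrist3.png

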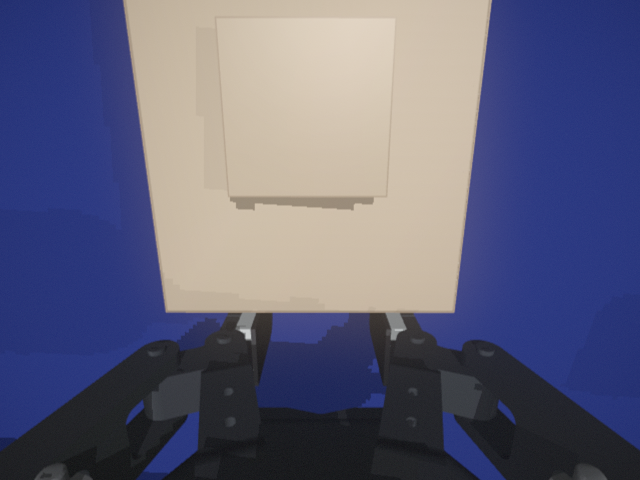

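Both fingers are flat on the end wall and the house is now square, with yaw about 3.7°. Room centre is near (0.5285, -0.093), leaving about 89 mm. I'll push 75 mm and look again.

```bash
python3 -m creep '{"slide":[[0,0.05,0],[-0.01,0.1,0],[-0.01,0.15,0],[-0.01,0.2,0],[-0.02,0.25,0],[-0.02,0.3,0],[-0.02,0.35,0],[-0.03,0.4,0],[-0.03,0.45,0],[-0.03,0.5,0],[-0.03,0.5,0]],"twist":[[0,0,0],[0,0,0],[0,0,0],[0,0,0],[0,0,0],[0,0,0],[0,0,0],[0,0,0],[0,0,0],[0,0,0],[0,0,0]],"fingers":[0,0,0,0,0,0,0,0,0,0,0]}'
python3 - <<'E'
from m import *
for n in('scene','side','wrist'): grab(n,n+'4')
hfit('scene4');hfit('side4');hfit('wrist4')
d=cv2.imread('pics/scene4.png')[170:310,200:360]; cv2.imwrite('pics/crop4.png',cv2.resize(d,None,fx=4,fy=4,interpolation=cv2.INTER_CUBIC))
E
```

```text
clock: 5.3
position: [0.5329, -0.0945, 0.0153]
ee_rot: [-0.0, 0.682, 0.731, 0.0]
contact_force: [-0.3, 0.1, 0.0]
width: 0.0425
scene4 roof (array([523.7,  17.9]), array([103.4,  59.3]), 2.79) 1016 room (array([525.3, -19.6]), array([47.3, 47.3]), 2.94) 220 bar (array([529.9,  -4.8]), array([201. ,  13.5]), 3.4)
side4 roof (array([519.8,  19.2]), array([104. ,  65.7]), 4.6) 649 room (array([511.4, -15.7]), array([63.2, 49.4]), 3.72) 113 bar (array([526.8,  -1.9]), array([202.3,  17.4]), 3.47)
wrist4 roof (array([526. , -46.9]), array([101.8,  77.1]), 3.65) 74332 room (array([524.6, -25.8]), array([45.4, 31.5]), 3.84) 19917 bar (array([527.7,  -5.3]), array([141. ,  12.8]), 3.22)
```

View pics/crop4.png

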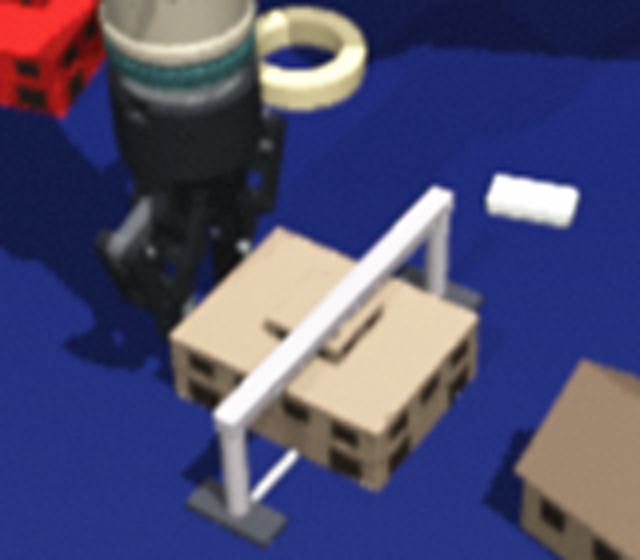

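View pics/wrist4.png

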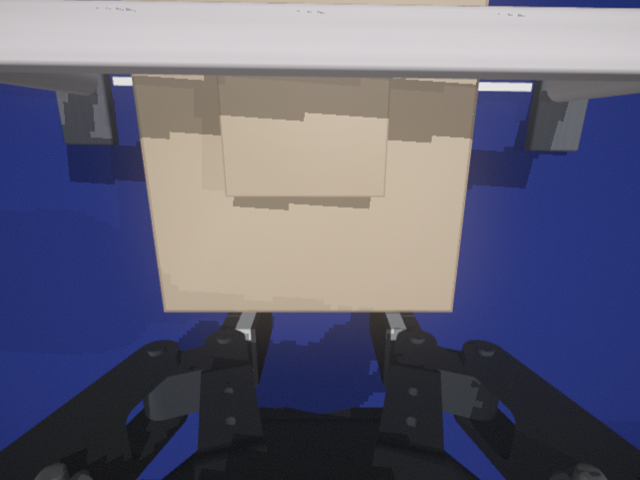

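Scene and side both give about 14 mm remaining, with the bar and feet clear on both sides. Last push is 14 mm.

```bash
python3 -m creep '{"slide":[[0,0.03,0],[0,0.06,0],[-0.01,0.08,0],[-0.01,0.095,0],[-0.01,0.095,0]],"twist":[[0,0,0],[0,0,0],[0,0,0],[0,0,0],[0,0,0]],"fingers":[0,0,0,0,0]}'
python3 -m creep '{"slide":[[0.01,-0.1,0],[0.02,-0.3,0],[0.03,-0.5,0],[0.03,-0.5,0.3],[0.03,-0.5,0.7],[0.03,-0.6,0.9],[0.03,-0.6,0.9]],"twist":[[0,0,0],[0,0,0],[0,0,0],[0,0,0],[0,0,0],[0,0,0],[0,0,0]],"fingers":[0,0,0,0,0,0,0]}'
python3 - <<'E'
from m import *
for n in('scene','side','wrist'): grab(n,n+'5')
hfit('scene5');hfit('side5');hfit('wrist5')
for t in('scene','side'):
  d=load(t+'5');P=pts(d); f=P[region(P,d,(.03,.1),(.4,.62,.08,.3))]; print('gable',rect(f))
  for q in('0','5'):
    d=load(t+q);P=pts(d); print('shed',rect(P[region(P,d,(.03,.1),(.66,.85,0,.17))]))
im=[cv2.resize(cv2.imread(f'pics/{a}5.png')[y:y+150,x:x+160],None,fx=2.5,fy=2.5,interpolation=cv2.INTER_CUBIC) for a,x,y in(('scene',210,170),('side',230,150))]
cv2.imwrite('pics/crop5.png',np.hstack(im))
E
```

```text
clock: 5.95
position: [0.5315, -0.081, 0.0153]
ee_rot: [-0.0, 0.682, 0.731, 0.0]
contact_force: [-0.1, -0.2, 0.1]
width: 0.0428
clock: 6.65
position: [0.5403, -0.1758, 0.1567]
ee_rot: [0.007, 0.683, 0.73, 0.002]
contact_force: [0.4, 0.2, 0.2]
width: 0.0423
scene5 roof (array([521.4,  24.1]), array([103.9,  72.9]), 3.45) 1248 room (array([523.9,  -6.7]), array([47.8, 48. ]), 5.13) 226 bar (array([529.2,  -4.8]), array([202.4,  14.3]), 3.31)
side5 roof (array([517. ,  25.8]), array([105.7,  78. ]), 3.49) 790 room (array([504.4,  -3.7]), array([77.3, 48. ]), 1.73) 124 bar (array([526.8,  -1.4]), array([200.6,  19.2]), 2.93)
wrist5 roof (array([524.9, -48.7]), array([100.9,  46.5]), 3.81) 13243 room (array([526.1, -28.9]), array([9.3, 0. ]), -175.49) 2 bar (array([0., 0.]), array([0., 0.]), 0.0)
gable (array([512.5, 181.7]), array([119.4,  93.4]), 80.69)
shed (array([781.7,  91.1]), array([141.5, 153.6]), 2.31)
shed (array([781.6,  91.3]), array([139.9, 154.1]), 1.74)
gable (array([509.7, 184.8]), array([120.7,  94.9]), 80.07)
shed (array([779.2,  91.7]), array([144.4, 153. ]), 2.16)
shed (array([779.2,  92.3]), array([145.5, 150.5]), 2.12)
```

View pics/crop5.png

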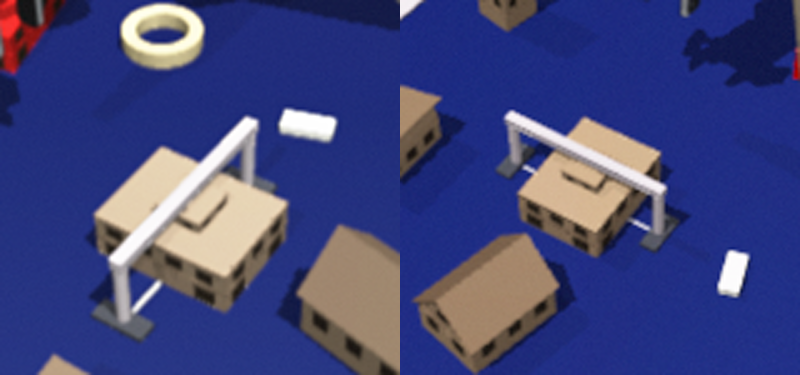

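View pics/wrist5.png

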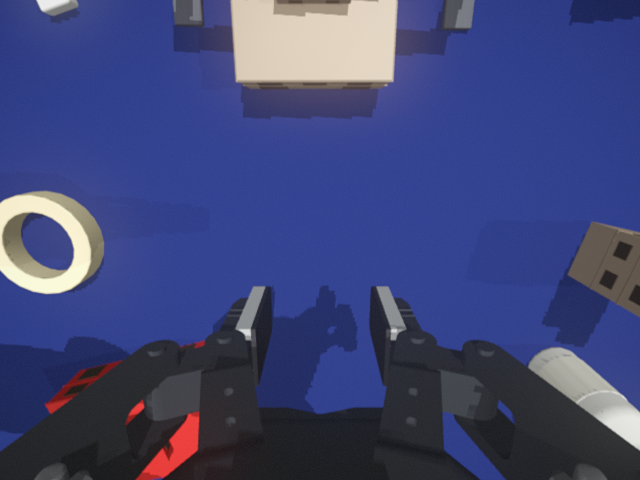

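The crops show the bar crossing the middle of the rooftop room, with a gap to both posts. Offset along y is about 2 mm. The house is square to within about 1° and the gable and shed readings haven't changed, so I'm handing in.

```bash
python3 -c "
from rig import order; print(order.sign_off())"
```

```text
the job is handed in; nothing more can be done
None
```

The flat-roofed card house now stands under the aluminium bar, with the bar over the middle of its rooftop room. I handed the job in at about 7 s of the 32 s allowed; no verdict is reported.

I half closed the fingers, set them behind the house's far end wall and pushed low along the passage in three short pushes. The first push also turned the house square to the bar. I then backed the arm off and up.

**Last checks, from the camera images:**
- **Position:** the house centre is within about 2 mm of the bar's line and about 5 mm from the middle of the opening (limits 18 and 40 mm).
- **Squareness:** the roof outline is within about 1° of the bar. The fits on the rooftop room were off by up to 2°, because the bar hides part of it.
- **Contact:** the house looks clear of the bar, posts and feet. The force readings at the end of each push were about 1 N or less.
- **Other houses:** the gable and shed measured the same before and after, to within about 1 mm.

The two fixed cameras differ by about 3 mm in absolute position, so I relied on the house-to-bar difference within each view. In the side view the bar hid too much of the room for a sound x reading, so the 5 mm comes from the scene camera.

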